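# Send a rack of printed parts past the lane gate

## Robot

A 7-joint arm with a two-finger parallel gripper is mounted at the origin on the work surface. World frame = base frame: x ahead of the robot, y to its left, z up, the work surface at z = 0. Lengths are in mm, angles in rad, forces in N, time in s.
With the tool pointing down it reaches from about 400 to 875 mm from the base axis. Payload 4.4 kg.
Tool frame: the origin (TCP) lies at the very end of the fingers, on their centre line; the grasp point (between the pads) lies 19 mm behind it; z points along the fingers, y is the line along which they close (so a half turn about z gives the same grasp; the last joint's range is limited). The gripper opens to 85 mm and grips with 20 to 120 N. Pads are 22 mm wide; open, the fingers measure 114 mm over their backs; the gripper's body (76 mm by 85 mm) begins 54 mm behind the grasp point. The pads swing forward as they close: fully open they stand 13 mm farther back than shut.
Start: joints at [1.096, 0.628, 0.038, 1.517, -0.027, 0.996, -0.02], TCP at [258.409, -596.442, 231.313] pointing down, gripper open.
Joint ranges: [-3.06, 3.06], [-0.37, 2.12], [-1.25, 1.32], [0.18, 2.47], [-1.1, 4.24], [0.23, 1.98], [-2.94, 2.94]. Speed limits (rad/s): [2.57, 2.57, 3.14, 3.14, 3.14, 3.14, 3.14].

## Interface

Orientations are given as [roll, pitch, yaw] about the fixed x, y, z axes, in that order (R = Rz(yaw) Ry(pitch) Rx(roll)).
In Python, from cell import ctrl gives the robot as it stands.
- The arm moves only by the tool step_arm, never from a script. Its argument "series" is a list that holds one entry, the list of rows, each a list of 7 numbers: the turn, a rotation vector about the tool's x, y, z as a fraction of full scale, then the shift along the tool's x, y, z as a fraction of full scale, then the closure, from 0 (fully open) to 1 (shut). In form: [[[ax, ay, az, tx, ty, tz, gripper], ...]]. A call has 1 to 12 rows; each row shifts and turns the commanded pose from where the row before left it, along the tool's axes as they then stand; what a row does not reach is not made up. Full scale, the value 1, is 150 mm for a shift and 45 degrees for a turn. A row lasts 1/10 s, in which the tool goes at most 50 mm and 8.59 degrees, less where a joint would pass 70% of its speed; a pose out of reach is approached as far as the arm can. A call with a number of a shift or a turn outside -1 to 1 is refused whole. A call with a gripper value outside its range is refused whole. The fingers move at their own pace and stop on an object; the grip force is fixed at half the most. Time passes only in rows, so rows that do not move let the fingers close. It gives the time, the measured TCP pose, the force, the opening and the grip force at its end, in the units of the state.
- ctrl.read_state(): the state, without advancing time (a new reading comes with each control period).
- ctrl.get_image(name): name is "scene" or "top" or "wrist"; returns a dict with "img" (480x640x3 uint8, red, green, blue), "fx", "fy", "cx", "cy" (pixels), "R" (3x3) and "t" (3): a world point X has camera coordinates R X + t. Camera axes: x right, y down, z forward; pixel columns grow to the right and rows downward; lengths in mm; the calibration is good to about 2 mm. A picture is of the moment at which its call begins. There is no depth.
- ctrl.finish_job(): hands the job in; it is judged then, once.
Trained networks look in a picture, given as the dict that the camera call returned (one of the last four; its "shot" number tells which), for a name from the list of things; names that differ only in an ending like _2 or _b are one class to them, and where a whole thing is asked for, a point or a joint stands for the part that bears it (a point fixed in the world has none). Each returns a list of dicts, best first, with "score" (0 to 1); they miss things now and then, are a little off and sometimes report something else, mostly with a low value. They report only what shows in the picture. A call takes as long as a camera call.
- ctrl.recognise(picture, thing): "centre" ([column, row] in pixels, amid what is visible of it).
The state is a dict: "clock": time; "qpos": joint angles; "qd": joint speeds; "tau": joint torques, N m; "eef_pos": TCP position; "tool_rot": TCP orientation; "force": force on the tool from outside, world axes, zero at the start; "torque": the same for the moment, N m; "width": finger opening in mm; "gripper_force": force on a finger pad.
Only numpy, scipy, OpenCV 4.12 (cv2) and the standard library are available. Lean on these libraries where they do the work, as an engineer would, in place of code of your own. Each camera call takes 0.05 s, during which the arm holds its last target. There are 200 camera calls.

## Task

Press the orange pedal down with one fingertip to hold the lane's spring gate open and, keeping it open, push the green rack of printed parts along the chute with the other finger until the whole rack is past the gate; then let the pedal come up so that the gate shuts behind the rack. Only push: the rack stays down on the chute floor and is never pushed against the shut gate, nor may the gate spring up under it. Leave everything else on the table where it is.

Things in the scene. Friction and masses are not known exactly. Their poses are not given: they have to be found in the camera images.
- chute: Fixed metal chute on legs. Origin on the table under the middle of the gate slot, on the chute's centre line; y runs along it in the pushing direction, to the blue end stop; -x is the pedal side, nearer the robot. Floor top z = 60 mm, y -180 to 134 mm, 70 mm wide. Side walls 6 mm thick, 22 mm above the floor. Entry end (-y) open; end stop face at y = 134 mm, 28 mm above the floor.
- gate (a joint): Spring gate, one rigid piece of orange dam and orange pedal, hinged along the chute (chute x = 100, z = 44 mm). 0 = shut; grows (rad) as the pedal goes down. Above 0.16 the dam is below the floor, above 0.17 it counts as held open, stop at 0.24. Holding it takes about 3 to 4 N at the pedal; it springs shut when let go. The rack cannot push it open.
- dam_top (a point): Middle of the top edge of the orange dam, which when shut stands 14 mm above the chute floor through the slot and blocks the rack: 38 mm wide (chute x -28 to 10 mm), 8 mm thick (chute y -4 to 4 mm).
- pedal_mid (a point): Middle of the pedal's top: orange plate 44 mm wide, 6 thick, 230 long beside the chute (chute y -180 to 50 mm). Shut: this point at chute x = -72, z = 105 mm, outer edge tilted up 0.2 rad. With the point pressed to z = 70 mm (10 above the chute floor) the gate is at about 0.2 rad, the plate level and 8 mm further out; at the stop z = 63 mm. A fingertip can slide along it.
- rack: Loose green rack in the chute before the gate, 64 mm wide (x), 90 long (y), 3 mm play each side, about 0.35 kg. Block 18 mm high with a flat upright rear wall (y = -45 mm, 38 mm high, full width) to push on; six printed parts fixed on it, up to 44 mm above the underside. Origin at the centre of its underside; y points along the chute to the gate.
- spool: loose full filament spool lying flat, blue filament between black flanges, 200 mm across, 66 mm high; origin at the centre of its underside (leave alone)
- bottle: loose white bottle with a red cap, 72 mm across, 190 mm tall; origin at the centre of its underside (leave alone)
- vase: loose red printed cup, 60 mm across, 85 mm tall; origin at the centre of its underside (leave alone)
- jar: loose clear jar with a black cap, 52 mm across, 55 mm tall; origin at the centre of its underside (leave alone)
- scraper: loose scraper with an orange handle lying flat (leave alone)
- driver: loose yellow-handled screwdriver lying flat (leave alone)
- gear: loose grey printed gear lying flat, 68 mm across, 12 mm thick with a hub 22 mm high (leave alone)

How it is judged:
By the outcome, as a careful person would: the job done as asked, in the order asked, and still so for the second after the job is handed in, with the robot touching nothing.
It also fails if it takes over 42 s, if anything falls off the work surface, if the arm or the gripper's body presses on something with over 40 N, if the wrist force passes 120 N, or if a joint passes its speed limit or range.

## Working session

There is one attempt and no reset: what is moved stays moved. The work goes in short steps, Python scripts to look and compute and a tool call to move; the robot and the scene stay as the last step left them, time stands still between calls to the robot, and variables do not carry over. Pictures are saved under pics/ and viewed, at most 11 in all, crops included, and the job is handed in when it is done.

Besides the shell and the picture viewer there is one more tool, called after "Request:" by a JSON object that holds its "method" and its "body", one argument or row to a line. step_arm: Moves the arm, as the interface text tells. Shift numbers are shares of 150 mm and turn numbers shares of 45 degrees, none past 1 either way. Its arguments: {"type":"object","properties":{"series":{"type":"array","items":{"type":"array","items":{"type":"array","items":{"type":"number","minimum":-1,"maximum":1}}}}},"required":["series"]}

```bash
mkdir -p pics; ls; python3 - <<'E'
from cell import ctrl
import cv2
print(ctrl.read_state())
for n in ("scene","top"):
    p=ctrl.get_image(n)
    cv2.imwrite(f"pics/{n}0.png",p["img"][:,:,::-1])
    print(n,p["fx"],p["cx"],p["cy"],p["R"],p["t"])
    for t in ("chute","gate","dam_top","pedal_mid","rack","spool","bottle","vase","jar"):
        print(t,[(d["centre"],round(d["score"],2)) for d in ctrl.recognise(p,t)[:2]])
E
```

```text
pics
{'clock': 0.0, 'qpos': array([ 1.09620557,  0.62935651,  0.03842534,  1.51836155, -0.02695598,
        0.99627667, -0.01998211]), 'qd': array([-0.00101539,  0.00143936, -0.00083381,  0.00016243,  0.00037571,
       -0.00141359,  0.00101227]), 'tau': array([-8.04785650e-04, -5.63399577e+01,  1.22623231e+00, -1.93445009e+01,
        1.11739326e-02,  1.05866956e-02, -5.55989601e-06]), 'eef_pos': array([ 258.15428947, -595.86651725,  230.38411897]), 'tool_rot': array([-3.13970885e+00,  5.22870556e-05,  4.08846241e-01]), 'force': array([-0.04827261,  0.68404551, -0.40734311]), 'torque': array([ 0.04814114, -0.07075667,  0.0246064 ]), 'gripper_force': 0.0, 'width': 85.54802448847795}
scene 486.2133105910344 317.8694206169723 230.1803004320426 [[-0.69016495  0.72362799  0.00590534]
 [ 0.5577055   0.53707988 -0.63285842]
 [-0.4611257  -0.43348326 -0.77424502]] [ 413.71136968 -256.66990254 1402.87633247]
chute [([317.0, 232.6], 0.74), ([187.4, 180.4], 0.33)]
gate [([320.3, 199.5], 0.88), ([291.8, 303.7], 0.28)]
dam_top [([314.5, 200.1], 0.69)]
pedal_mid [([317.4, 200.2], 0.7)]
rack [([293.7, 214.2], 0.87)]
spool []
bottle [([436.4, 368.9], 0.76)]
vase [([292.0, 303.1], 0.9), ([483.7, 327.3], 0.16)]
jar [([228.1, 260.2], 0.83)]
top 542.9010769459096 315.1796777753299 245.99647541177572 [[-0.02058142 -0.99978528  0.00240774]
 [-0.99479088  0.020238   -0.09990755]
 [ 0.09983738 -0.00445143 -0.99499381]] [  -5.23747915  563.97690537 1091.46909657]
chute [([330.8, 243.7], 0.92), ([278.5, 157.2], 0.66)]
gate [([344.1, 274.2], 0.56)]
dam_top [([341.7, 271.6], 0.74), ([127.0, 203.0], 0.69)]
pedal_mid [([345.1, 270.2], 0.76)]
rack [([357.4, 238.5], 0.61)]
spool [([506.0, 199.4], 0.64)]
bottle [([127.9, 201.9], 0.92)]
vase []
jar [([373.6, 159.2], 0.88)]
```

View pics/top0.png

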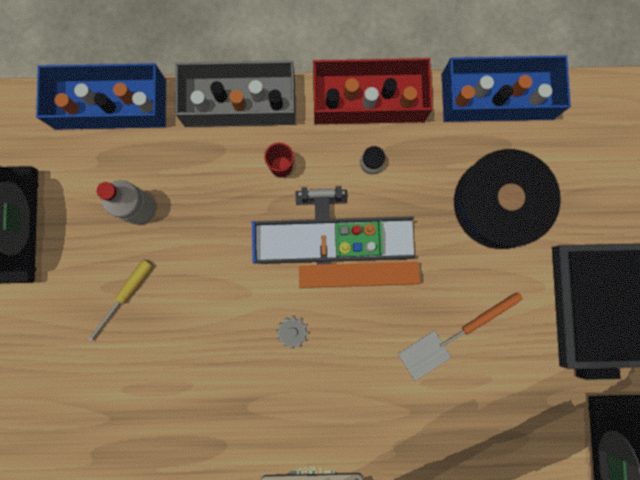

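View pics/scene0.png

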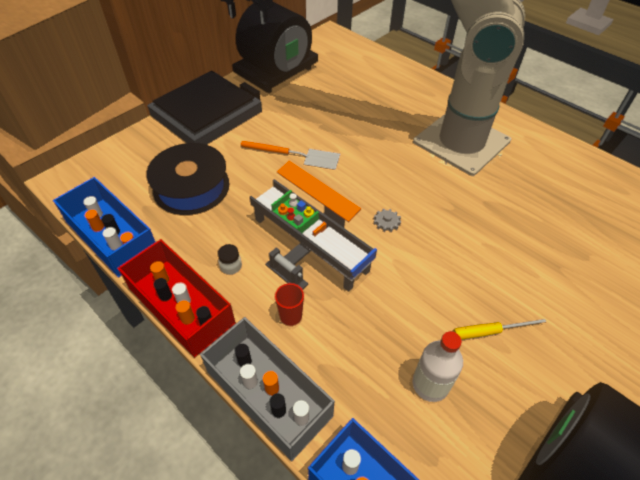

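The top view shows the chute with its entry at right (414,238), blue end stop at left (254,242), pedal at (360,275), rack at (358,238) and dam at (323,246). Chute +y is therefore roughly world +y. Next I'll fit the chute pose from the edges of the coloured parts.

```bash
cat > h.py <<'E'
import numpy as np, cv2
from scipy.optimize import least_squares
def proj(p,X):
    c=np.asarray(X,float)@np.array(p["R"]).T+np.array(p["t"])
    return np.c_[p["fx"]*c[:,0]/c[:,2]+p["cx"],p["fy"]*c[:,1]/c[:,2]+p["cy"]]
def place(q,X):
    X=np.asarray(X,float);c,s=np.cos(q[2]),np.sin(q[2])
    return np.c_[q[0]+c*X[:,0]-s*X[:,1],q[1]+s*X[:,0]+c*X[:,1],X[:,2]]
def blob(p,lo,hi,near):
    m=cv2.inRange(cv2.cvtColor(p["img"],cv2.COLOR_RGB2HSV),lo,hi)
    n,l,s,c=cv2.connectedComponentsWithStats(m)
    ok=[i for i in range(1,n) if s[i,4]>60]
    i=min(ok,key=lambda i:np.hypot(*(c[i]-near)))
    return (l==i).astype(np.uint8),s[i]
def rectc(m):
    return cv2.boxPoints(cv2.minAreaRect(cv2.findContours(m,0,cv2.CHAIN_APPROX_NONE)[0][0]))
def hullquad(m):
    h=cv2.convexHull(cv2.findContours(m,0,cv2.CHAIN_APPROX_NONE)[0][0])
    return cv2.approxPolyN(h,4,ensure_convex=True).reshape(-1,2).astype(float)
PED=np.array([[-72+s*22*np.cos(.2),y,105-s*22*np.sin(.2)] for s,y in((-1,-180),(-1,50),(1,50),(1,-180))])
def match(a,b): # nearest corner residual
    return np.concatenate([b[np.argmin(np.hypot(*(b-x).T))]-x for x in a])
E
python3 - <<'E'
from cell import ctrl
from h import *
P={n:ctrl.get_image(n) for n in("scene","top")}
O=((5,170,110),(18,255,255))
m,s=blob(P["top"],*O,(360,275)); qt=hullquad(m);print(s,qt.tolist())
ms,ss=blob(P["scene"],*O,(318,192)); qs=hullquad(ms);print(ss,qs.tolist())
for use in("top","scene","both"):
    f=lambda q:np.concatenate([match(proj(P[n],place(q,PED)),k) for n,k in(("top",qt),("scene",qs)) if use in(n,"both")])
    r=least_squares(f,[500,-10,0],x_scale=[10,10,.1],loss="soft_l1");print(use,r.x,f(r.x).round(1))
q=r.x
W=[[x,y,82] for x in(-41,41) for y in(-180,134)]
im={n:P[n]["img"][:,:,::-1].copy() for n in P}
g,sg=blob(P["top"],(45,100,50),(75,255,255),(358,238)); qg=hullquad(g);print("green",sg,qg.tolist())
out=[]
for n,(c0,r0,c1,r1) in(("top",(240,180,430,300)),("scene",(230,140,400,300))):
    k=4; a=cv2.resize(im[n][r0:r1,c0:c1],None,fx=k,fy=k,interpolation=cv2.INTER_CUBIC)
    for pts,col in((PED[[0,1,2,3]],(255,0,255)),(np.array(W)[[0,1,3,2]],(0,255,255)),(np.array([[-28,-4,74],[10,-4,74],[10,4,74],[-28,4,74]]),(255,255,0))):
        u=((proj(P[n],place(q,pts))-[c0,r0]+.5)*k).astype(np.int32)
        cv2.polylines(a,[u.reshape(-1,1,2)],True,col,1)
    out.append(a)
w=max(a.shape[1] for a in out)
v=np.vstack([cv2.copyMakeBorder(a,0,0,0,w-a.shape[1],0) for a in out]);sc=min(800/v.shape[1],600/v.shape[0])
for i,a in enumerate(out): cv2.imwrite(f"pics/fit{i}.png",a[:600,:800])
E
```

```text
[ 299  262  121   25 2462] [[419.0, 283.0], [300.0, 287.0], [298.0, 266.0], [417.0, 262.0]]
[ 276  160   85   62 1664] [[362.0, 208.0], [348.0, 222.0], [275.0, 171.0], [289.0, 159.0]]
top [ 5.70868875e+02 -3.18527963e+01  1.43640522e-02] [-0.5 -0.5  1.5 -0.8  0.   0.6 -0.4  0.8]
scene [ 5.72545880e+02 -3.20009464e+01  6.78435352e-03] [ 0.1 -0.7  1.  -0.  -0.1  0.8 -1.3 -0.2]
both [ 5.71492606e+02 -3.20043820e+01  1.11309686e-02] [-0.5 -0.5  1.5 -0.4  0.1  1.  -0.4  0.8  0.2 -0.6  0.8  0.4 -0.4  1.2
 -1.3 -0.1]
green [336 220  47  36 861] [[382.0, 255.0], [336.0, 255.0], [336.0, 223.0], [381.0, 220.0]]
```

View pics/fit0.png

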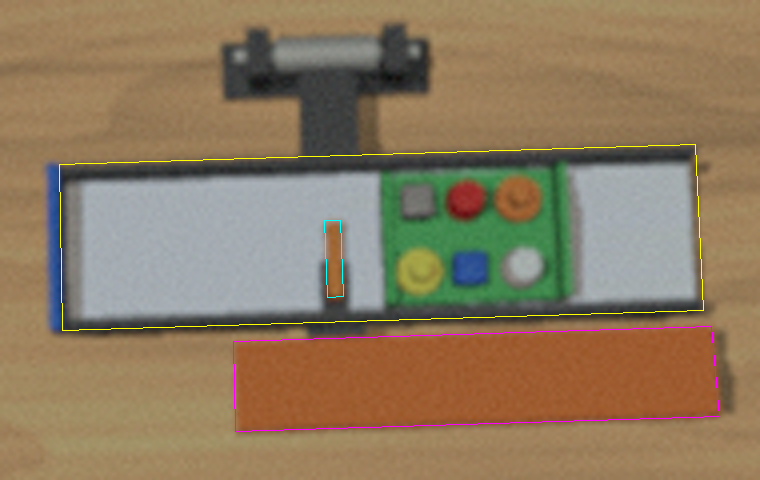

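The overlay matches the pedal, wall tops and dam to within about 2 mm. The rack's rear wall is at crop column 570 (pixel 382) and its front is at crop column 382 (pixel 335). The next step is the rack's position along the chute and the tool targets.

```bash
python3 - <<'E'
from cell import ctrl
from h import *
p=ctrl.get_image("top"); q=[571.3,-32,.0125]
for name,z,u0 in(("rear wall top",98,(382.3,238)),("front top",78,(335.3,240))):
    r=least_squares(lambda w:proj(p,place(q,[[w[0],w[1],z]]))[0]-u0,[0,-70]);print(name,r.x)
for y in(-145,-140,20,30): print(y,place(q,[[-38,y,0],[0,y,0]]).round(1).tolist())
s=ctrl.read_state();print(s["eef_pos"],s["tool_rot"],s["clock"])
E
```

```text
rear wall top [  -3.06335966 -114.72656278]
front top [ -1.76703262 -24.4618679 ]
-145 [[535.1, -177.5, 0.0], [573.1, -177.0, 0.0]]
-140 [[535.1, -172.5, 0.0], [573.0, -172.0, 0.0]]
20 [[533.1, -12.5, 0.0], [571.1, -12.0, 0.0]]
30 [[532.9, -2.5, 0.0], [570.9, -2.0, 0.0]]
[ 258.40453246 -596.4264724   231.29767045] [-3.14157259e+00 -3.29624124e-05  4.08782125e-01] 1.15
```

Request:
{"method": "step_arm", "body": {
  "series": [
    [[0,0,-0.187,0,0,0,0.3],[0,0,-0.187,0,0,0,0.3],[0,0,-0.187,0,0,0,0.3],[0,0,-0.187,0,0,0,0.3],[0,0,-0.187,0,0,0,0.3],[0,0,-0.187,0,0,0,0.3],[0,0,-0.187,0,0,0,0.3],[0,0,-0.187,0,0,0,0.3],[0,0,0,0,0,0,0.3],[0,0,0,0,0,0,0.3]]
  ]
}}

```text
clock: 2.15
eef_pos: [258.2, -596.5, 231.3]
tool_rot: [3.141, -0.0, 1.58]
force: [0.4, 0.5, 0.2]
width: 59.7
gripper_force: 0.0
```

Request:
{"method": "step_arm", "body": {
  "series": [
    [[0,0,0,0.231,0.157,0,0.3],[0,0,0,0.231,0.157,0,0.3],[0,0,0,0.231,0.157,0,0.3],[0,0,0,0.231,0.157,0,0.3],[0,0,0,0.231,0.157,0,0.3],[0,0,0,0.231,0.157,0,0.3],[0,0,0,0.231,0.157,0,0.3],[0,0,0,0.231,0.157,0,0.3],[0,0,0,0.231,0.157,0,0.3],[0,0,0,0.231,0.157,0,0.3],[0,0,0,0.231,0.157,0,0.3],[0,0,0,0.231,0.157,0,0.3]]
  ]
}}

```text
clock: 3.35
eef_pos: [536.5, -175.5, 231.6]
tool_rot: [3.141, 0.0, 1.581]
force: [1.1, -0.4, 0.9]
width: 59.6
gripper_force: 0.0
```

Request:
{"method": "step_arm", "body": {
  "series": [
    [[0,0,0,0,0,0.1,0.3],[0,0,0,0,0,0.1,0.3],[0,0,0,0,0,0.1,0.3],[0,0,0,0,0,0.1,0.3],[0,0,0,0,0,0,0.3],[0,0,0,0,0,0,0.3]]
  ]
}}

```text
clock: 3.95
eef_pos: [535.8, -177.0, 171.5]
tool_rot: [3.142, 0.0, 1.582]
force: [1.1, -0.8, -0.4]
width: 59.7
gripper_force: 0.0
```

```bash
python3 - <<'E'
from cell import ctrl
from h import *
w=ctrl.get_image("wrist"); s=ctrl.get_image("scene")
a=w["img"][:,:,::-1].copy(); q=[571.3,-32,.0125]
for pts,col in((PED,(255,0,255)),([[-41,-180,82],[-41,134,82],[41,134,82],[41,-180,82]],(0,255,255))):
    P=place(q,pts); 
    L=np.vstack([np.linspace(P[i],P[(i+1)%4],60) for i in range(4)])
    L=L[(L@np.array(w["R"]).T+np.array(w["t"]))[:,2]>20]
    for u in proj(w,L): 
        if abs(u).max()<3000: cv2.circle(a,tuple(int(v) for v in u),1,col,-1)
b=cv2.resize(s["img"][120:320,200:440,::-1],None,fx=2,fy=2)
cv2.imwrite("pics/w1.png",cv2.resize(np.hstack([a,cv2.copyMakeBorder(b,0,80,0,0,0)]),None,fx=.71,fy=.71))
E
```

```text
(no output)
```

View pics/w1.png

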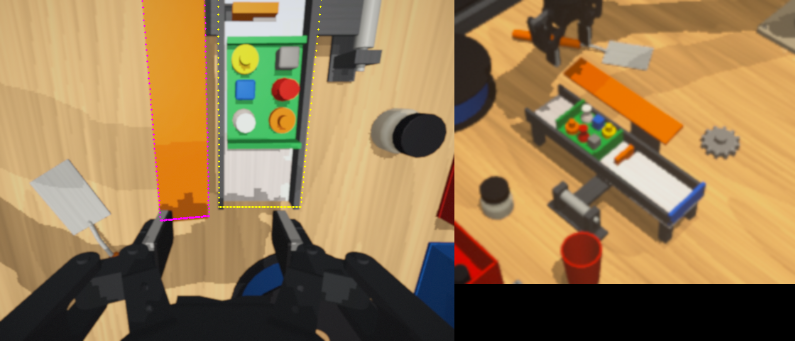

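The wrist view confirms the fit: the pedal and wall outlines coincide, and the fingers straddle the near wall over the pedal and the chute entry. I'll descend to just above the pedal.

Request:
{"method": "step_arm", "body": {
  "series": [
    [[0,0,0,0,0,0.12,0.3],[0,0,0,0,0,0.12,0.3],[0,0,0,0,0,0.12,0.3],[0,0,0,0,0,0,0.3],[0,0,0,0,0,0,0.3]]
  ]
}}

```text
clock: 4.55
eef_pos: [536.1, -177.1, 118.1]
tool_rot: [3.141, 0.0, 1.583]
force: [-0.1, 0.7, 0.7]
width: 59.7
gripper_force: 0.0
```

Request:
{"method": "step_arm", "body": {
  "series": [
    [[0,0,0,0,0,0.033,0.3],[0,0,0,0,0,0.033,0.3],[0,0,0,0,0,0,0.3],[0,0,0,0,0,0,0.3],[0,0,0,0,0,0,0.3]]
  ]
}}

```text
clock: 5.05
eef_pos: [535.8, -177.1, 107.6]
tool_rot: [3.141, 0.0, 1.584]
force: [-0.3, 0.2, 0.3]
width: 59.6
gripper_force: 0.0
```

Request:
{"method": "step_arm", "body": {
  "series": [
    [[0,0,0,0,0,0.033,0.3],[0,0,0,0,0,0.033,0.3],[0,0,0,0,0,0,0.3],[0,0,0,0,0,0,0.3],[0,0,0,0,0,0,0.3]]
  ]
}}

```text
clock: 5.55
eef_pos: [535.5, -177.0, 97.5]
tool_rot: [-3.141, -0.0, 1.584]
force: [-1.5, 0.6, 1.2]
width: 59.8
gripper_force: 0.4
```

Request:
{"method": "step_arm", "body": {
  "series": [
    [[0,0,0,0,0,0.033,0.3],[0,0,0,0,0,0.033,0.3],[0,0,0,0,0,0.013,0.3],[0,0,0,0,0,0,0.3],[0,0,0,0,0,0,0.3]]
  ]
}}

```text
clock: 6.05
eef_pos: [535.4, -177.1, 85.6]
tool_rot: [-3.141, -0.0, 1.584]
force: [-0.1, 0.7, 2.2]
width: 59.6
gripper_force: 1.0
```

```bash
python3 - <<'E'
from cell import ctrl
from h import *
w=ctrl.get_image("wrist"); s=ctrl.get_image("scene"); print(ctrl.read_state()["force"])
b=cv2.resize(s["img"][110:290,220:420,::-1],None,fx=2.66,fy=2.66,interpolation=cv2.INTER_CUBIC)[:480]
b=cv2.copyMakeBorder(b,0,480-b.shape[0],0,0,0)
cv2.imwrite("pics/w2.png",cv2.resize(np.hstack([w["img"][:,:,::-1],b]),(800,int(480*800/(640+b.shape[1])))))
E
```

```text
[-1.43043506  1.26551853  2.68865028]
```

View pics/w2.png

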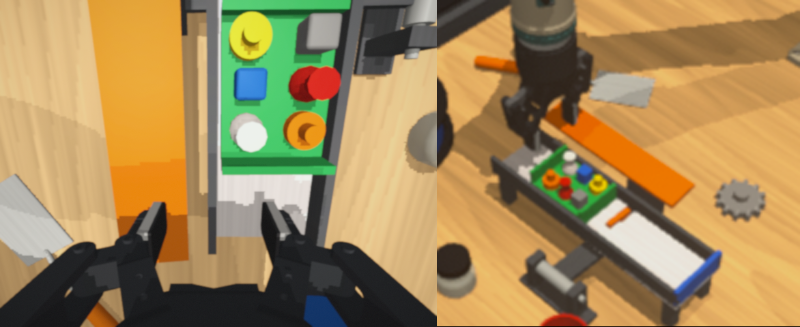

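The pedal finger is on the pedal (force rising) and the other finger hangs clear in the chute behind the rack. I'll press further and fit the gate angle from the images.

Request:
{"method": "step_arm", "body": {
  "series": [
    [[0,0,0,0,0,0.033,0.3],[0,0,0,0,0,0.033,0.3],[0,0,0,0,0,0.033,0.3],[0,0,0,0,0,0,0.3],[0,0,0,0,0,0,0.3]]
  ]
}}

```text
clock: 6.65
eef_pos: [535.1, -177.0, 70.5]
tool_rot: [-3.14, -0.0, 1.584]
force: [-3.0, -0.5, 3.6]
width: 59.8
gripper_force: 1.7
```

```bash
cat > ang.py <<'E'
from cell import ctrl
from h import *
q=[571.3,-32,.0125]
def rot(X,g):
    X=np.array(X,float);dx,dz=X[:,0]-100,X[:,2]-44;c,s=np.cos(g),np.sin(g)
    X[:,0]=100+c*dx-s*dz;X[:,2]=44+s*dx+c*dz;return X
def run(tag=None):
    for n,near in(("top",(350,275)),("scene",(330,192))):
        p=ctrl.get_image(n);m,_=blob(p,(5,170,110),(18,255,255),near);k=hullquad(m)
        best=[]
        for g in np.arange(-.02,.26,.01):
            u=proj(p,place(q,rot(PED,g)))[1:3] # far end corners (y=50)
            best.append((np.abs(match(u,k)).sum(),round(g,2)))
        print(n,sorted(best)[:3])
        if tag:
            c=(240,180,430,300) if n=="top" else (230,140,400,300)
            cv2.imwrite(f"pics/{tag}_{n}.png",cv2.resize(p["img"][c[1]:c[3],c[0]:c[2],::-1],None,fx=3.5,fy=3.5,interpolation=cv2.INTER_CUBIC))
    print(ctrl.read_state()["force"].round(1))
E
python3 -c "
from ang import *;run('a1')"
```

```text
top [(np.float64(158.38538142511044), np.float64(0.09)), (np.float64(158.4500267416073), np.float64(0.08)), (np.float64(158.51258851009044), np.float64(0.07))]
scene [(np.float64(2.5553345362211246), np.float64(0.17)), (np.float64(2.653135610299586), np.float64(0.18)), (np.float64(2.7198152276499172), np.float64(0.16))]
[-2.7 -0.4  3.5]
```

View pics/a1_scene.png

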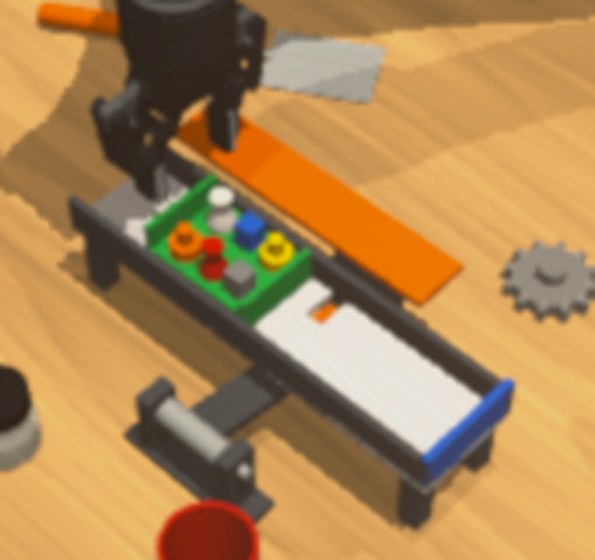

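The gate is at about 0.17 rad, so the fingertips sit about 5 mm behind the nominal TCP. I'll press 7 mm more.

Request:
{"method": "step_arm", "body": {
  "series": [
    [[0,0,0,0,0,0.024,0.3],[0,0,0,0,0,0.023,0.3],[0,0,0,0,0,0,0.3],[0,0,0,0,0,0,0.3]]
  ]
}}

```text
clock: 7.15
eef_pos: [535.3, -177.1, 63.6]
tool_rot: [-3.141, -0.0, 1.584]
force: [-3.3, 0.2, 4.3]
width: 59.8
gripper_force: 2.1
```

```bash
python3 -c "
from ang import *;run('a2')"
```

```text
top [(np.float64(161.10655672049103), np.float64(0.13)), (np.float64(161.1792399567986), np.float64(0.12)), (np.float64(161.24450845377044), np.float64(0.14))]
scene [(np.float64(3.1314493813643196), np.float64(0.21)), (np.float64(3.1651522417485864), np.float64(0.2)), (np.float64(3.2934839715729822), np.float64(0.22))]
[-3.2 -0.3  4.3]
```

View pics/a2_scene.png

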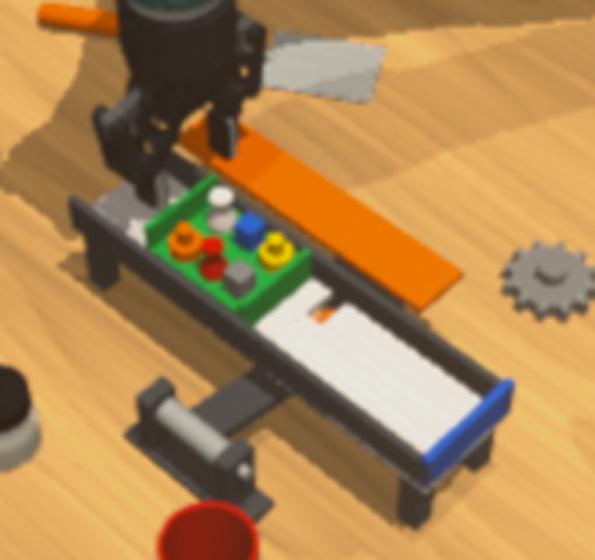

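The gate is at about 0.21 rad and the dam is sunk below the floor. Now I'll push.

Request:
{"method": "step_arm", "body": {
  "series": [
    [[0,0,0,0.03,0,0,0.3],[0,0,0,0.03,0,0,0.3],[0,0,0,0.03,0,0,0.3],[0,0,0,0.02,0,0,0.3],[0,0,0,0.02,0,0,0.3],[0,0,0,0.02,0,0,0.3],[0,0,0,0.02,0,0,0.3],[0,0,0,0.02,0,0,0.3],[0,0,0,0.02,0,0,0.3],[0,0,0,0.02,0,0,0.3]]
  ]
}}

```text
clock: 8.25
eef_pos: [535.5, -144.3, 64.1]
tool_rot: [3.141, 0.002, 1.582]
force: [0.9, -5.7, 4.3]
width: 60.0
gripper_force: 3.6
```

```bash
python3 -c "
from ang import *;run('a3')"
```

```text
top [(np.float64(141.10655672049103), np.float64(0.13)), (np.float64(141.1792399567986), np.float64(0.12)), (np.float64(141.24450845377044), np.float64(0.14))]
scene [(np.float64(3.1314493813643196), np.float64(0.21)), (np.float64(3.1651522417485864), np.float64(0.2)), (np.float64(3.2934839715729822), np.float64(0.22))]
[-0.4 -4.6  5.5]
```

View pics/a3_scene.png

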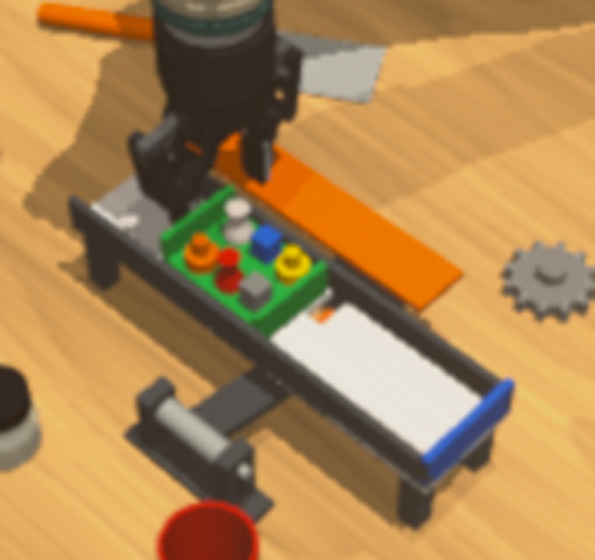

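Contact is good: the rack slides (about 5 N) and the gate stays at about 0.21 rad. I'll keep pushing.

Request:
{"method": "step_arm", "body": {
  "series": [
    [[0,0,0,0.03,0,0,0.3],[0,0,0,0.03,0,0,0.3],[0,0,0,0.03,0,0,0.3],[0,0,0,0.03,0,0,0.3],[0,0,0,0.03,0,0,0.3],[0,0,0,0.03,0,0,0.3],[0,0,0,0.03,0,0,0.3],[0,0,0,0.03,0,0,0.3],[0,0,0,0.03,0,0,0.3],[0,0,0,0.03,0,0,0.3],[0,0,0,0.03,0,0,0.3],[0,0,0,0.03,0,0,0.3]]
  ]
}}

```text
clock: 9.55
eef_pos: [534.6, -90.4, 64.1]
tool_rot: [3.141, 0.002, 1.581]
force: [-0.6, -7.4, 5.9]
width: 59.7
gripper_force: 3.8
```

Request:
{"method": "step_arm", "body": {
  "series": [
    [[0,0,0,0.03,0,0,0.3],[0,0,0,0.03,0,0,0.3],[0,0,0,0.03,0,0,0.3],[0,0,0,0.03,0,0,0.3],[0,0,0,0.03,0,0,0.3],[0,0,0,0.03,0,0,0.3],[0,0,0,0.03,0,0,0.3],[0,0,0,0.03,0,0,0.3],[0,0,0,0.03,0,0,0.3],[0,0,0,0.03,0,0,0.3]]
  ]
}}

```text
clock: 10.55
eef_pos: [533.9, -45.7, 64.1]
tool_rot: [3.141, 0.003, 1.581]
force: [-0.4, -6.7, 6.4]
width: 59.6
gripper_force: 4.1
```

```bash
python3 -c "
from ang import *;run('a4')"
```

```text
top [(np.float64(207.38538142511044), np.float64(0.09)), (np.float64(207.4500267416073), np.float64(0.08)), (np.float64(207.51258851009044), np.float64(0.07))]
scene [(np.float64(3.1314493813643196), np.float64(0.21)), (np.float64(3.1651522417485864), np.float64(0.2)), (np.float64(3.2934839715729822), np.float64(0.22))]
[ 0.3 -4.4  6.2]
```

View pics/a4_scene.png

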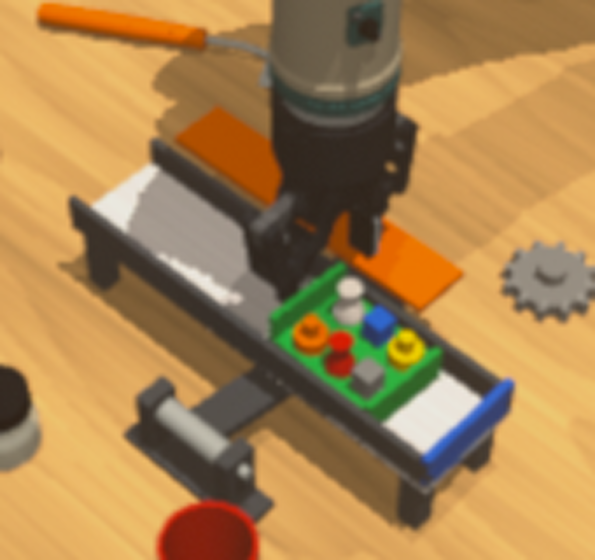

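The rack's rear is at about chute y = -3. I'll push 35 mm more and measure the rear wall.

Request:
{"method": "step_arm", "body": {
  "series": [
    [[0,0,0,0.03,0,0,0.3],[0,0,0,0.03,0,0,0.3],[0,0,0,0.03,0,0,0.3],[0,0,0,0.03,0,0,0.3],[0,0,0,0.03,0,0,0.3],[0,0,0,0.03,0,0,0.3],[0,0,0,0.03,0,0,0.3],[0,0,0,0.02,0,0,0.3],[0,0,0,0,0,0,0.3],[0,0,0,0,0,0,0.3]]
  ]
}}

```text
clock: 11.65
eef_pos: [533.3, -10.3, 64.1]
tool_rot: [-3.142, 0.002, 1.582]
force: [-1.1, -5.3, 6.3]
width: 59.8
gripper_force: 3.5
```

```bash
python3 - <<'E'
from ang import *
p=ctrl.get_image("scene"); m,_=blob(p,(45,100,50),(75,255,255),(340,240))
yx=np.argwhere(m)
a=cv2.resize(p["img"][140:300,230:400,::-1],None,fx=3.5,fy=3.5,interpolation=cv2.INTER_CUBIC)
for y,z,c in((32,98,(255,0,255)),(4,74,(255,255,0)),(122,78,(255,0,0))):
    u=(proj(p,place(q,[[-32,y,z],[32,y,z]]))-[230,140]+.5)*3.5
    cv2.line(a,*[tuple(int(k) for k in v) for v in u],c,1)
cv2.imwrite("pics/a5.png",a);print(ctrl.read_state()["force"],ctrl.read_state()["eef_pos"])
E
```

```text
[-0.44640712 -5.16964084  5.94022167] [533.32118758 -10.28513775  64.03607292]
```

View pics/a5.png

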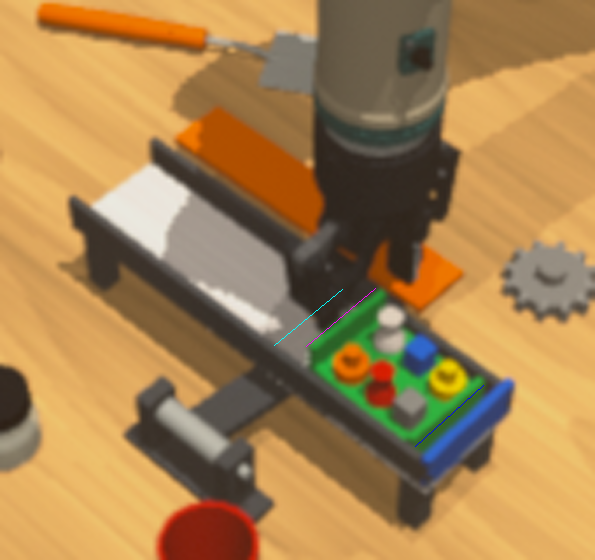

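The rear wall lies on the predicted y = 32 line, well past the dam (y = 4), and 12 mm remains to the end stop. I'll back off slightly to break contact, then lift.

Request:
{"method": "step_arm", "body": {
  "series": [
    [[0,0,0,-0.012,0,0,0.3],[0,0,0,-0.012,0,0,0.3],[0,0,0,0,0,0,0.3],[0,0,0,0,0,0,0.3]]
  ]
}}

```text
clock: 12.1
eef_pos: [533.4, -11.2, 63.7]
tool_rot: [-3.141, -0.002, 1.585]
force: [0.6, 2.0, 4.3]
width: 59.3
gripper_force: 1.8
```

Request:
{"method": "step_arm", "body": {
  "series": [
    [[0,0,0,0,0,-0.033,0.3],[0,0,0,0,0,-0.033,0.3],[0,0,0,0,0,-0.033,0.3],[0,0,0,0,0,-0.033,0.3],[0,0,0,0,0,-0.033,0.3],[0,0,0,0,0,-0.033,0.3],[0,0,0,0,0,-0.033,0.3],[0,0,0,0,0,-0.033,0.3],[0,0,0,0,0,-0.033,0.3],[0,0,0,0,0,-0.033,0.3],[0,0,0,0,0,-0.033,0.3],[0,0,0,0,0,-0.033,0.3]]
  ]
}}

```text
clock: 13.3
eef_pos: [533.4, -12.6, 123.5]
tool_rot: [-3.141, -0.0, 1.584]
force: [-0.8, 0.5, 0.4]
width: 59.6
gripper_force: 0.0
```

Request:
{"method": "step_arm", "body": {
  "series": [
    [[0,0,0,0,0,-0.2,0.3],[0,0,0,0,0,-0.2,0.3],[0,0,0,0,0,-0.2,0.3],[0,0,0,0,0,-0.2,0.3],[0,0,0,0,0,-0.2,0.3],[0,0,0,-0.2,0,0,0.3],[0,0,0,-0.3,0,0,0.3],[0,0,0,-0.3,0,0,0.3],[0,0,0,-0.3,0,0,0.3],[0,0,0,-0.2,0,0,0.3],[0,0,0,0,0,0,0.3],[0,0,0,0,0,0,0.3]]
  ]
}}

```text
clock: 14.5
eef_pos: [535.6, -207.8, 273.1]
tool_rot: [-3.141, -0.001, 1.582]
force: [0.3, 0.9, -0.2]
width: 60.2
gripper_force: 0.0
```

```bash
python3 -c "
from ang import *;run('a6')
a=cv2.imread('pics/a6_top.png');b=cv2.imread('pics/a6_scene.png')
h=560;a=cv2.copyMakeBorder(a,0,h-a.shape[0],0,0,0);b=cv2.copyMakeBorder(b,0,h-b.shape[0],0,0,0)
c=np.hstack([a,b]);cv2.imwrite('pics/a6.png',cv2.resize(c,(800,int(h*800/c.shape[1]))))"
```

```text
top [(np.float64(2.850460742025575), np.float64(0.01)), (np.float64(2.863540571801252), np.float64(0.02)), (np.float64(2.8897316209990436), np.float64(0.0))]
scene [(np.float64(2.233899157390937), np.float64(0.01)), (np.float64(2.3249659435659566), np.float64(0.02)), (np.float64(2.4582896638615352), np.float64(0.03))]
[-0.4  0.2 -0.5]
```

View pics/a6.png

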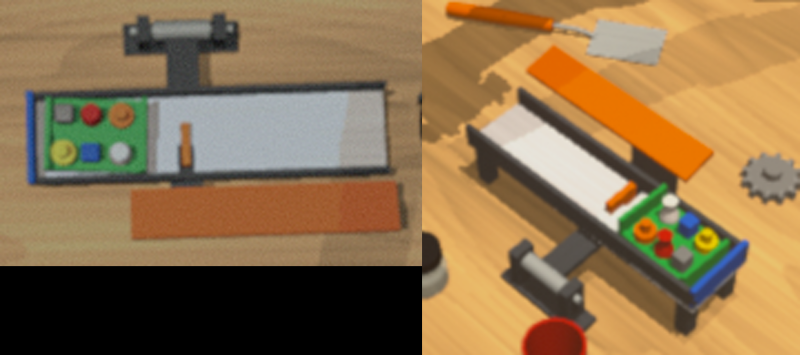

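The rack lies flat past the dam, the dam is up, the pedal is back up (about 0.01 rad, shut) and the arm is clear. I'm handing it in.

```bash
python3 -c "
from cell import ctrl
print(ctrl.finish_job())"
```

```text
the job is handed in; nothing more can be done
None
```

The job is done and handed in at about 14.6 s on the robot clock: I held the gate open at about 0.21 rad while pushing the rack fully past it, then let the pedal up, and the last images show the gate shut behind the rack with the arm clear.

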